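# Square a well plate up in a right-angle stop

## Robot

A 6-joint arm with a two-finger parallel gripper is mounted at the origin on a cart in front of the work surface, level with it; the furniture and walls round the work are solid. World frame = base frame: x ahead of the robot, y to its left, z up, the work surface at z = 0. Lengths are in m, angles in rad, forces in N, time in s.
With the tool pointing down it reaches from about 0.35 to 0.775 m from the base axis. Payload 7.3 kg.
Tool frame: the origin (TCP) lies on the mounting face of the last link; the fingertips stand 178 mm ahead of it and the grasp point (between the pads) lies 159 mm ahead of it (arm.tcp_to_tips is the distance from the TCP to the fingertips, in m); z points along the fingers, y is the line along which they close (so a half turn about z gives the same grasp; the last joint's range is limited). The gripper opens to 92 mm and grips with 3 to 60 N. Pads are 19 mm wide; open, the fingers measure 130 mm over their backs; the gripper's body (75 mm by 190 mm) begins 47 mm behind the grasp point.
Start: joints at [-1.395, 0.342, 1.524, -0, 1.275, -0.146], TCP at [0.166, -0.498, 0.405] pointing down, gripper open.
Joint ranges: [-2.53, 2.53], [-0.77, 2.02], [0.04, 2.7], [-1, 4.14], [0.28, 2.66], [-3.11, 3.11]. Speed limits (rad/s): [2.57, 2.57, 3.14, 3.14, 3.14, 3.14].

## Interface

Orientations are given as a 3x3 rotation matrix whose columns are the frame's x, y, z axes.
In Python, from cell import arm gives the robot as it stands. The module is installed in compiled form; this text tells all that it offers.
- The arm moves only by the shell command python3 -m creep 'ROWS' [OPENING] [FORCE]. ROWS is JSON, a list of rows, each an object of numbers: "x", "y", "z": the shift along the world's x, y, z in mm; "ax", "ay", "az": the turn, a rotation vector about the world's x, y, z in rad. In form: [{"x": .., "y": .., "z": .., "ax": .., "ay": .., "az": ..}, ...]. A call has 1 to 20 rows; each row is the pose to reach, as a shift and turn from the pose commanded when the call began; what a row does not reach only later rows make up. A row lasts 1/8 s, in which the tool goes at most 62.5 mm and 10.7 degrees, less where a joint would pass 70% of its speed; a pose out of reach is approached as far as the arm can. A call with a gripper value outside its range is refused whole. OPENING is the opening, from 0 (shut) to 1 (fully open), set as the call begins (- or left out, the last holds). The fingers move at their own pace and stop on an object; FORCE is the grip in N (left out, the last holds). Time passes only in rows, so rows that repeat a pose let the fingers close. It gives the time, the measured TCP pose, the force, the opening and the grip force at its end, in the units of the state.
- arm.sense(): the state, without advancing time (a new reading comes with each control period).
- arm.read_camera(name): name is "scene" or "top"; returns (picture, depth): 384x512x3 uint8, red, green, blue; 384x512 float32, m along the optical axis (not along the pixel's ray), 0 where there is no reading.
- arm.camera_model(name): a dict with "K" (3x3 intrinsics, pixels), "k1" (the pictures are not rectified: a ray, as slopes to the right and down, at radius r is drawn at 1 + k1 r^2 times it, then the intrinsics apply), "view" (4x4, takes a point from world to camera coordinates). Camera axes: x right, y up, looking along -z (the intrinsics and any distortion apply to the point x, -y, -z); pixel columns grow to the right and rows downward; lengths in m; the calibration is good to about 2 mm. A picture is of the moment at which its call begins. camera_model takes no time and is no camera call.
- arm.hand_in(): hands the job in; it is judged then, once.
The state is a dict: "time": time; "joint_pos": joint angles; "joint_velocities": joint speeds; "joint_torque": joint torques, N m; "eef_pos": TCP position; "eef_rot": TCP orientation; "wrist_force": force on the tool from outside, world axes, zero at the start; "wrist_torque": the same for the moment, N m; "opening": finger opening in m; "gripper_force": force on a finger pad.
Only numpy, scipy, OpenCV 4.12 (cv2) and the standard library are available. Lean on these libraries where they do the work, as an engineer would, in place of code of your own. Each camera call takes 0.05 s, during which the arm holds its last target. There are 200 camera calls.

## Task

Push the six-well plate across the worktop with your fingers into the inside corner of the aluminium right-angle stop, so that one long side lies flat against the long bar and one end touches the short bar, without a gap. Only push it: keep it flat on the worktop all the time, never lift or tip it. Leave the vial, the cover-slip box, the round dish and the forceps where they stand.

Things in the scene. Friction and masses are not known exactly. Their poses are not given: they have to be found in the camera images.
- plate: lidded clear six-well plate lying loose and flat on the worktop: a closed block 86 mm (its x) by 128 mm (its y) by 21 mm high, about 70 g, too wide to grip from above. Origin: centre of its underside. Either end may go to the short bar; at the start its y is within 0.4 rad of world y
- stop: L of two aluminium bars, 18 mm wide, 14 mm high (screw heads to 17), fixed. Origin: inside corner at worktop height. Long bar's inner face runs 190 mm along the stop's +y, bar on its +x side; short bar's inner face 78 mm along -x, bar on its -y side. Plate home: its centre at x -0.043, y +0.064 m in this frame. The plate starts clear of it, at -x of the long bar and +y of the short
- vial: bystander: a brown vial with a black cap, 34 mm across, 78 mm tall, standing, loose; origin at the centre of its underside
- slip_box: bystander: small white cover-slip box, 34x34x14 mm, loose; origin at the centre of its underside
- forceps: bystander: steel forceps lying flat, 116 mm long (its x), 12 mm wide, 10 mm high, loose; origin at the centre of its underside
- dish: bystander: covered round culture dish, 60 mm across, 14 mm high, loose; origin at the centre of its underside

How it is judged:
At the end, for the whole second after the job is handed in: The plate lies flat and still in the corner, its centre within 4 mm of fully home in each direction of the stop and its long side parallel to the long bar within 0.035 rad; the vial, box, dish and forceps are within 15 mm of where they stood (x of plate in the frame of stop between -0.047 and -0.039 m and y of plate in the frame of stop between 0.06 and 0.068 m and angle between the y axis of plate and the y axis of stop, either way round below 0.035 rad and height (world z) of plate below 0.004 m and angle between plate's own z axis and vertical below 0.03 rad and linear speed of plate below 0.01 m/s and distance of each of vial, slip_box, forceps, dish from where it was at the start of the episode below 0.015 m); the robot touches nothing.
It fails at once if the plate is lifted or tipped (height (world z) of plate above 0.008 m or angle between plate's own z axis and vertical above 0.12 rad).
It fails at once if the vial, cover-slip box, dish or forceps is displaced or knocked over (distance of any of vial, slip_box, forceps, dish from where it was at the start of the episode above 0.015 m or angle between vial's own z axis and vertical above 0.5 rad).
It also fails if it takes over 54 s, if anything falls off the work surface, if the arm or the gripper's body presses on something with over 40 N, if the wrist force passes 120 N, or if a joint passes its speed limit or range.

## Working session

There is one attempt and no reset: what is moved stays moved. The work goes in short steps, Python scripts to look and compute and a shell command to move; the robot and the scene stay as the last step left them, time stands still between calls to the robot, and variables do not carry over. Pictures are saved under pics/ and viewed, at most 10 in all, crops included, and the job is handed in when it is done.

```bash
mkdir -p pics; cat > h.py <<'E'
import numpy as np, cv2
from cell import arm
def rays(name,px):
    m=arm.camera_model(name);K=np.array(m["K"]);k1=m["k1"];V=np.array(m["view"])
    px=np.atleast_2d(np.array(px,float))
    d=np.c_[(px[:,0]-K[0,2])/K[0,0],(px[:,1]-K[1,2])/K[1,1]];u=d.copy()
    for _ in range(20): u=d/(1+k1*(u**2).sum(1,keepdims=True))
    R=V[:3,:3];o=-R.T@V[:3,3]
    return o,np.c_[u[:,0],-u[:,1],-np.ones(len(u))]@R
def onplane(name,px,z):
    o,d=rays(name,px);return o+d*((z-o[2])/d[:,2])[:,None]
E
python3 - <<'E'
from h import *
for n in("scene","top"):
    p,d=arm.read_camera(n);np.save(n+"_d.npy",d);cv2.imwrite("pics/%s0.png"%n,p[:,:,::-1]);m=arm.camera_model(n);print(n,m,d.min(),d.max())
s=arm.sense();print(s["time"],s["eef_pos"],s["eef_rot"],s["opening"],arm.tcp_to_tips)
E
```

```text
scene {'K': array([[412.84025538,   0.        , 260.38754394],
       [  0.        , 412.84025538, 188.69017638],
       [  0.        ,   0.        ,   1.        ]]), 'k1': -0.0751773093170334, 'view': array([[-0.84461354, -0.53513704,  0.01601019,  0.41931929],
       [ 0.29524224, -0.44062156,  0.84775271, -0.20027415],
       [-0.44660944,  0.7207503 ,  0.53014999, -0.69768954],
       [ 0.        ,  0.        ,  0.        ,  1.        ]])} 0.0 3.3139644
top {'K': array([[395.69408109,   0.        , 256.95880433],
       [  0.        , 395.69408109, 191.71960515],
       [  0.        ,   0.        ,   1.        ]]), 'k1': -0.012365902148665904, 'view': array([[-0.01699222, -0.9998547 ,  0.00136011, -0.00802256],
       [ 0.98049401, -0.01639676,  0.19586381, -0.55366239],
       [-0.19581305,  0.00466174,  0.98063016, -1.03848976],
       [ 0.        ,  0.        ,  0.        ,  1.        ]])} 0.0 1.8881979
0.1 [ 0.16604171 -0.49793491  0.40412496] [[ 9.48671378e-01  3.16263434e-01 -2.36829507e-04]
 [ 3.16263459e-01 -9.48670444e-01  1.34661049e-03]
 [ 2.01210504e-04 -1.35239135e-03 -9.99999065e-01]] 0.09180337677173547 0.178
```

View pics/top0.png

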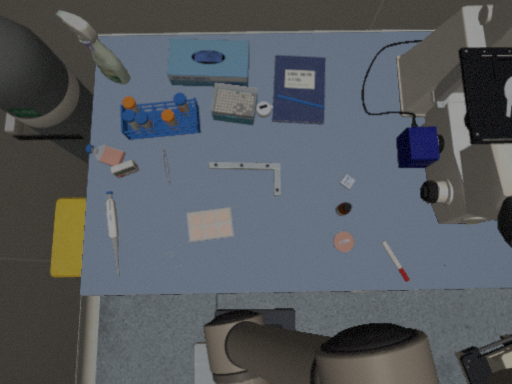

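View pics/scene0.png

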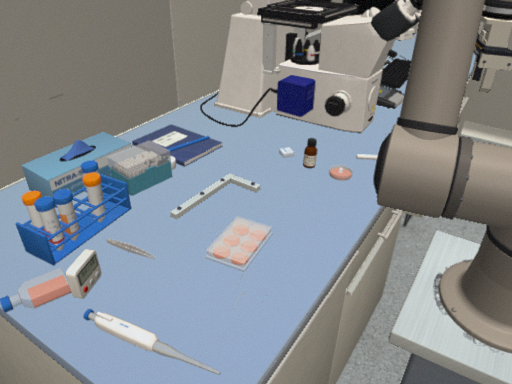

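The top view shows the plate at about (210,224). The stop has its long bar along row 165 from u=210 to 280 and its short bar down column 278 to row 195. The forceps are at (167,165), the box at (347,181), the vial at (343,208) and the dish at (344,241). The scene view shows the same layout, with the stop arms at (172,212)–(230,180)–(258,187) and the plate at (240,242).

```bash
python3 - <<'E'
from h import *
t=cv2.imread("pics/top0.png");s=cv2.imread("pics/scene0.png")
a=cv2.resize(t[145:255,150:290],None,fx=5,fy=5,interpolation=cv2.INTER_CUBIC)
cv2.imwrite("pics/c1.png",a)
# plate / stop masks: differ from worktop colour
for n,img,boxes,zs in(("top",t,{"plate":(178,200,245,248),"stop":(205,155,290,200),"forceps":(158,145,176,188)},{"plate":.021,"stop":.014,"forceps":.006}),("scene",s,{"plate":(200,212,280,272),"stop":(165,170,268,220)},{"plate":.021,"stop":.014})):
    lab=cv2.cvtColor(img,cv2.COLOR_BGR2LAB).astype(float)
    for k,(x0,y0,x1,y1) in boxes.items():
        c=lab[y0:y1,x0:x1];bg=np.median(np.r_[c[0],c[-1],c[:,0],c[:,-1]],0)
        m=(np.linalg.norm(c-bg,axis=2)>(8 if k!="stop" else 22)).astype(np.uint8)
        nn,l,st,_=cv2.connectedComponentsWithStats(m);i=1+np.argmax(st[1:,4]);m=(l==i)
        v,u=np.nonzero(m);pw=onplane(n,np.c_[u+x0,v+y0],zs[k])[:,:2]*1000
        r=cv2.minAreaRect(pw.astype(np.float32));print(n,k,len(u),np.round(r[0],1),np.round(r[1],1),round(r[2],2),"\n",np.round(cv2.boxPoints(r),1).tolist())
        if k=="stop": print("hull",np.round(cv2.approxPolyDP(cv2.findContours(m.astype(np.uint8),0,1)[0][0],3,True)[:,0]+[x0,y0]).tolist())
E
```

```text
top plate 1375 [470.1 116.9] [ 85.1 128.8] 6.64 
 [[420.3999938964844, 176.0], [435.29998779296875, 48.099998474121094], [519.7999877929688, 57.900001525878906], [505.0, 185.8000030517578]]
top stop 117 [608.9 -69. ] [26.2 68.4] 88.4 
 [[574.4000244140625, -81.0999984741211], [642.7000122070312, -83.0999984741211], [643.5, -56.900001525878906], [575.0999755859375, -55.0]]
hull [[270, 164], [276, 172], [275, 186], [279, 187], [279, 172], [275, 171], [279, 164]]
top forceps 63 [659.2 250.3] [75.9 13.6] 13.16 
 [[620.7000122070312, 248.3000030517578], [623.7999877929688, 235.10000610351562], [697.7000122070312, 252.3000030517578], [694.5999755859375, 265.6000061035156]]
scene plate 2259 [463.6 127.1] [ 94.8 147. ] 6.58 
 [[408.1000061035156, 194.6999969482422], [424.8999938964844, 48.599998474121094], [519.2000122070312, 59.5], [502.29998779296875, 205.60000610351562]]
scene stop 842 [595.8  25.6] [220.7 106.9] 87.87 
 [[538.2999877929688, -82.69999694824219], [645.0999755859375, -86.69999694824219], [653.2999877929688, 133.89999389648438], [546.5, 137.8000030517578]]
hull [[259, 184], [229, 173], [172, 210], [170, 216], [179, 217], [230, 182], [255, 192]]
```

View pics/c1.png

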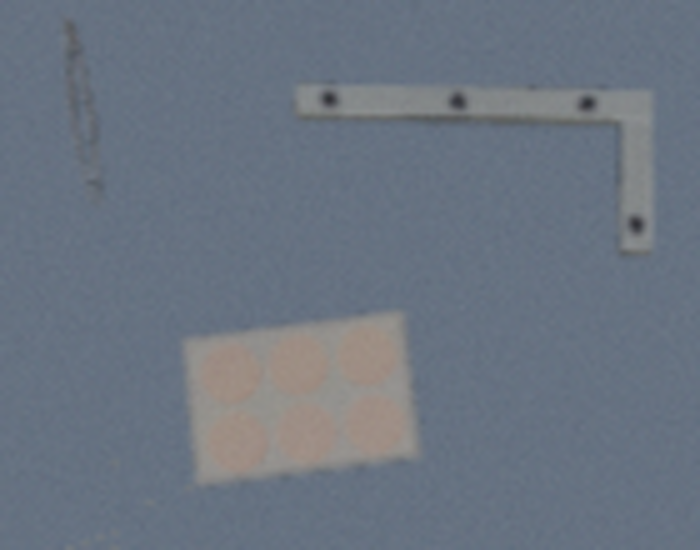

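The enlarged crop shows the long bar from (297,87)/(297,117) to the outer corner (653,91). Its inner corner is near (620,122), and the short bar ends at (621,253)/(653,252). The plate corners are (185,338), (405,313), (418,458) and (198,485).

```bash
python3 - <<'E'
from h import *
f=lambda L:np.array(L)/5+[149.6,144.6]
print("stop top: inner long end, inner corner, short end inner, outer corner, outer long end")
print(np.round(onplane("top",f([[297,117],[620,122],[621,253],[653,91],[297,87]]),.014)*1000,1))
# scene: plate corner top face & stop hull
print(np.round(onplane("scene",[[259,184],[229,173],[172,210],[179,217],[230,182],[255,192]],.014)*1000,1))
print(np.round(onplane("top",f([[185,338],[405,313],[418,458],[198,485]]),.021)*1000,1))
E
```

```text
stop top: inner long end, inner corner, short end inner, outer corner, outer long end
[[634.1 120.5  14. ]
 [628.  -67.   14. ]
 [550.6 -65.6  14. ]
 [646.3 -86.7  14. ]
 [652.2 120.6  14. ]]
[[553.1 -82.7  14. ]
 [644.5 -85.5  14. ]
 [652.4 115.2  14. ]
 [622.1 126.2  14. ]
 [616.6 -51.3  14. ]
 [541.5 -47.2  14. ]]
[[504.6 182.   21. ]
 [516.8  57.8  21. ]
 [434.9  50.9  21. ]
 [421.9 173.3  21. ]]
```

```bash
python3 -m creep '[{"x":60,"y":50,"az":-0.1},{"x":110,"y":90,"az":-0.2},{"x":160,"y":140,"az":-0.35},{"x":200,"y":190,"az":-0.352},{"x":225,"y":250,"az":-0.352},{"x":229,"y":310,"az":-0.352},{"x":229,"y":370,"az":-0.352},{"x":229,"y":430,"az":-0.352},{"x":229,"y":490,"az":-0.352},{"x":229,"y":550,"az":-0.352},{"x":229,"y":610,"az":-0.352},{"x":229,"y":613,"z":-60,"az":-0.352},{"x":229,"y":613,"z":-120,"az":-0.352},{"x":229,"y":613,"z":-180,"az":-0.352},{"x":229,"y":613,"z":-190,"az":-0.352},{"x":229,"y":613,"z":-190,"az":-0.352}]' 0.75 20
python3 -c "
from h import *
p,_=arm.read_camera('scene');cv2.imwrite('pics/s1.png',p[:,:,::-1]);s=arm.sense();print(s['joint_pos'],s['eef_rot'])"
```

```text
[-1.39499630e+00  3.42555549e-01  1.52475323e+00 -1.42216475e-05
  1.27537010e+00 -1.46019668e-01] [[ 9.48660135e-01  3.16297182e-01 -2.03372092e-04]
 [ 3.16297214e-01 -9.48659546e-01  1.06710322e-03]
 [ 1.44590865e-04 -1.07664431e-03 -9.99999410e-01]]schema error: expected keys x, y, z, ax, ay, az
```

View pics/s1.png

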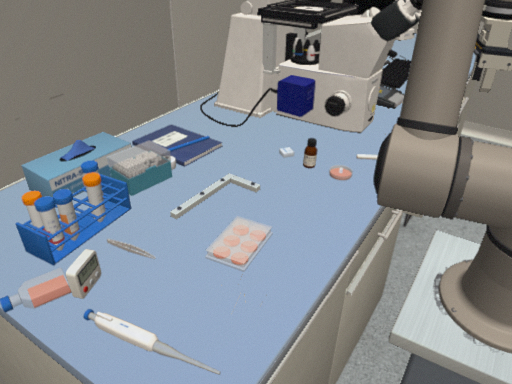

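The call was refused because every row needs all six keys. The picture shows nothing has moved.

```bash
python3 -m creep '[{"x":60,"y":50,"z":0,"ax":0,"ay":0,"az":-0.1},{"x":110,"y":90,"z":0,"ax":0,"ay":0,"az":-0.2},{"x":160,"y":140,"z":0,"ax":0,"ay":0,"az":-0.352},{"x":200,"y":190,"z":0,"ax":0,"ay":0,"az":-0.352},{"x":225,"y":250,"z":0,"ax":0,"ay":0,"az":-0.352},{"x":229,"y":310,"z":0,"ax":0,"ay":0,"az":-0.352},{"x":229,"y":370,"z":0,"ax":0,"ay":0,"az":-0.352},{"x":229,"y":430,"z":0,"ax":0,"ay":0,"az":-0.352},{"x":229,"y":490,"z":0,"ax":0,"ay":0,"az":-0.352},{"x":229,"y":550,"z":0,"ax":0,"ay":0,"az":-0.352},{"x":229,"y":610,"z":0,"ax":0,"ay":0,"az":-0.352},{"x":229,"y":613,"z":-60,"ax":0,"ay":0,"az":-0.352},{"x":229,"y":613,"z":-120,"ax":0,"ay":0,"az":-0.352},{"x":229,"y":613,"z":-180,"ax":0,"ay":0,"az":-0.352},{"x":229,"y":613,"z":-190,"ax":0,"ay":0,"az":-0.352},{"x":229,"y":613,"z":-190,"ax":0,"ay":0,"az":-0.352}]' 0.75 20
python3 -c "
from h import *
p,_=arm.read_camera('scene');cv2.imwrite('pics/s2.png',p[:,:,::-1]);s=arm.sense();print(s['joint_pos'],s['eef_rot'])"
```

```text
time: 2.15
eef_pos: [0.3956, 0.1149, 0.2153]
eef_rot: [[1.0, -0.03, -0.0], [-0.03, -1.0, -0.0], [-0.0, 0.0, -1.0]]
wrist_force: [0.9, -1.0, 0.3]
opening: 0.0691
gripper_force: 0.0
[ 9.62260796e-02  4.23876322e-01  2.05581479e+00 -9.38611747e-05
  6.59477336e-01  1.69752624e+00] [[ 9.99534135e-01 -3.04247220e-02  2.41852046e-03]
 [-3.04252351e-02 -9.99537030e-01  1.75669327e-04]
 [ 2.41205607e-03 -2.49171543e-04 -9.99997060e-01]]
```

View pics/s2.png

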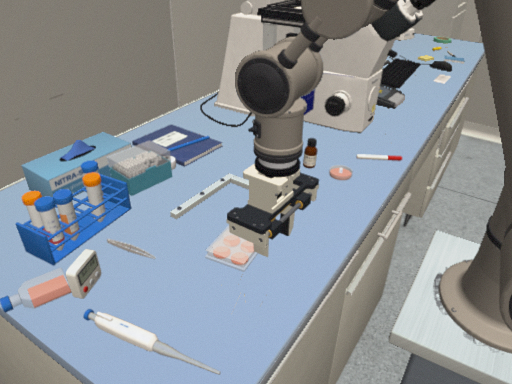

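The picture shows the gripper behind the plate's rear edge, with the near finger's bottom edge between about (232,236) and (268,250). I'll check its clearance before lowering.

```bash
python3 - <<'E'
from h import *
print(np.round(onplane("scene",[[232,236],[266,250],[295,238]],.037)*1000))
m=arm.camera_model("scene");V=np.array(m["view"]);K=m["K"]
for P in([.395+.0095,.16,.037],[.395-.0095,.16,.037],[.395+.0095,.16,.006],[.4224,.176,.021]):
    c=V[:3,:3]@np.array(P)+V[:3,3];u=np.array([c[0]/-c[2],-c[1]/-c[2]]);u=u*(1+m["k1"]*(u@u));print(P,np.round(K[:2,:2]@u+K[:2,2]))
E
```

```text
[[473. 139.  37.]
 [397. 138.  37.]
 [370.  78.  37.]]
[0.4045, 0.16, 0.037] [256. 255.]
[0.3855, 0.16, 0.037] [265. 259.]
[0.4045, 0.16, 0.006] [256. 268.]
[0.4224, 0.176, 0.021] [243. 263.]
```

```bash
python3 -c "
import cv2
a=cv2.imread('pics/s2.png')[160:280,190:340];cv2.imwrite('pics/c2.png',cv2.resize(a,None,fx=5,fy=5,interpolation=2))"
```

```text
(no output)
```

View pics/c2.png

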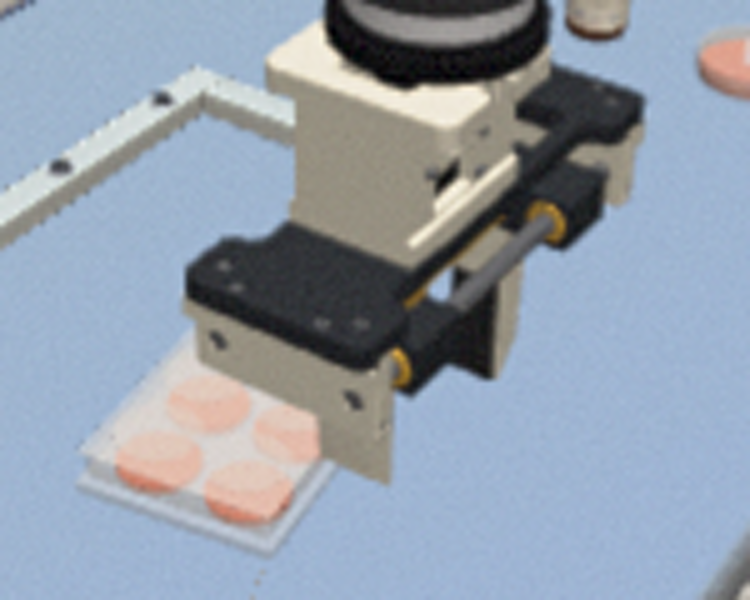

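The near pad's tip runs from about (325,460) to (390,485) in the crop, behind the plate's rear edge as computed. The wide upper part of the finger stays about 24 mm above the tip. I'll lower and push along the stop's +x.

```bash
python3 -m creep '[{"x":0,"y":0,"z":-15,"ax":0,"ay":0,"az":0},{"x":0,"y":0,"z":-30,"ax":0,"ay":0,"az":0},{"x":8,"y":0,"z":-30,"ax":0,"ay":0,"az":0},{"x":14,"y":0,"z":-30,"ax":0,"ay":0,"az":0},{"x":20,"y":-0.6,"z":-30,"ax":0,"ay":0,"az":0},{"x":26,"y":-0.8,"z":-30,"ax":0,"ay":0,"az":0},{"x":32,"y":-1,"z":-30,"ax":0,"ay":0,"az":0},{"x":38,"y":-1.2,"z":-30,"ax":0,"ay":0,"az":0},{"x":44,"y":-1.4,"z":-30,"ax":0,"ay":0,"az":0},{"x":50,"y":-1.5,"z":-30,"ax":0,"ay":0,"az":0}]'
python3 -c "
from h import *
p,_=arm.read_camera('scene');a=p[140:290,150:350,::-1];cv2.imwrite('pics/s3.png',cv2.resize(a,None,fx=4,fy=4,interpolation=2))"
```

```text
time: 3.45
eef_pos: [0.4454, 0.1135, 0.1847]
eef_rot: [[1.0, -0.03, -0.0], [-0.03, -1.0, -0.0], [-0.0, 0.0, -1.0]]
wrist_force: [-0.5, -0.4, 0.2]
opening: 0.0691
gripper_force: 0.1
```

View pics/s3.png

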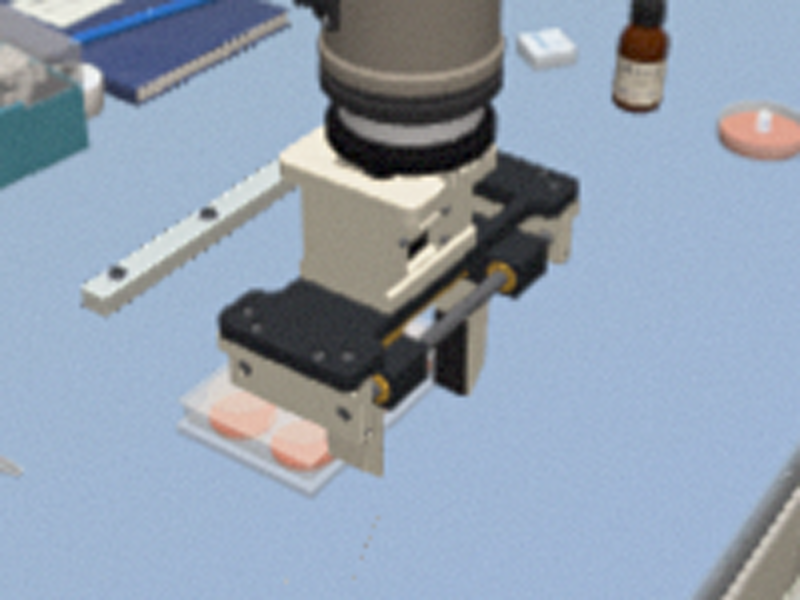

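The picture shows the plate squared up against both fingers, with the near pad at (355,450). I'll continue the push to about 10 mm short of the long bar, then back off and lift.

```bash
python3 -m creep '[{"x":7,"y":-0.2,"z":0,"ax":0,"ay":0,"az":0},{"x":14,"y":-0.4,"z":0,"ax":0,"ay":0,"az":0},{"x":21,"y":-0.6,"z":0,"ax":0,"ay":0,"az":0},{"x":28,"y":-0.8,"z":0,"ax":0,"ay":0,"az":0},{"x":35,"y":-1,"z":0,"ax":0,"ay":0,"az":0},{"x":42,"y":-1.3,"z":0,"ax":0,"ay":0,"az":0},{"x":49,"y":-1.5,"z":0,"ax":0,"ay":0,"az":0},{"x":56,"y":-1.7,"z":0,"ax":0,"ay":0,"az":0},{"x":63,"y":-2,"z":0,"ax":0,"ay":0,"az":0},{"x":70,"y":-2.1,"z":0,"ax":0,"ay":0,"az":0},{"x":76,"y":-2.3,"z":0,"ax":0,"ay":0,"az":0},{"x":80,"y":-2.4,"z":0,"ax":0,"ay":0,"az":0},{"x":80,"y":-2.4,"z":0,"ax":0,"ay":0,"az":0},{"x":60,"y":-2.4,"z":0,"ax":0,"ay":0,"az":0},{"x":60,"y":-2.4,"z":40,"ax":0,"ay":0,"az":0},{"x":60,"y":-2.4,"z":80,"ax":0,"ay":0,"az":0},{"x":60,"y":-2.4,"z":80,"ax":0,"ay":0,"az":0}]'
```

```text
time: 5.62
eef_pos: [0.5058, 0.1112, 0.2676]
eef_rot: [[1.0, -0.03, 0.006], [-0.03, -1.0, 0.0], [0.006, -0.001, -1.0]]
wrist_force: [-0.5, -0.1, 0.4]
opening: 0.0685
gripper_force: 0.0
```

```bash
python3 -m creep '[{"x":20,"y":40,"z":0,"ax":0,"ay":0,"az":0.18},{"x":40,"y":75,"z":0,"ax":0,"ay":0,"az":0.36},{"x":60,"y":98,"z":0,"ax":0,"ay":0,"az":0.54},{"x":73,"y":98,"z":0,"ax":0,"ay":0,"az":0.72},{"x":73,"y":98,"z":0,"ax":0,"ay":0,"az":0.9},{"x":73,"y":98,"z":0,"ax":0,"ay":0,"az":1.08},{"x":73,"y":98,"z":0,"ax":0,"ay":0,"az":1.26},{"x":73,"y":98,"z":0,"ax":0,"ay":0,"az":1.44},{"x":73,"y":98,"z":0,"ax":0,"ay":0,"az":1.571},{"x":73,"y":98,"z":0,"ax":0,"ay":0,"az":1.571},{"x":73,"y":98,"z":0,"ax":0,"ay":0,"az":1.571}]' 0.33
python3 -c "
from h import *
p,_=arm.read_camera('top');a=p[140:260,140:300,::-1];cv2.imwrite('pics/t4.png',cv2.resize(a,None,fx=5,fy=5,interpolation=2))
p,_=arm.read_camera('scene');cv2.imwrite('pics/s4.png',p[:,:,::-1])"
```

```text
time: 7.0
eef_pos: [0.5779, 0.209, 0.2641]
eef_rot: [[0.033, 0.999, -0.001], [0.999, -0.033, -0.0], [-0.0, -0.001, -1.0]]
wrist_force: [0.0, -0.1, -0.4]
opening: 0.0303
gripper_force: 0.0
```

View pics/s4.png

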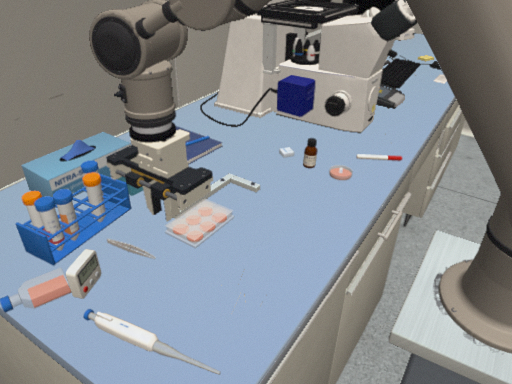

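The scene view shows the gripper turned and beyond the plate's left end. The plate's top-face corners are about (167,222), (199,241) and (233,206), and the forceps are untouched at (131,249).

```bash
python3 - <<'E'
from h import *
s=cv2.imread("pics/s4.png");lab=cv2.cvtColor(s,cv2.COLOR_BGR2LAB).astype(float)
print(np.round(onplane("scene",[[167,222],[199,241],[233,206]],.021)*1000))
x0,y0,x1,y1=160,195,245,255
c=lab[y0:y1,x0:x1];bg=np.median(c[-8:].reshape(-1,3),0)
m=(np.linalg.norm(c-bg,axis=2)>9).astype(np.uint8)
for r in m[::2]: print("".join(".#"[v] for v in r))
E
```

```text
[[624. 160.  21.]
 [530. 171.  21.]
 [545.  37.  21.]]
####################################################.................................
#################################################....................................
###############################################......................................
##.##################################################................................
##.######################################################............................
##..##########################################################.......................
##..###############################################################..................
###.####################################################################.............
#...####################################################################.............
.....####################################################################............
.....#####################################################################...........
.....#####################################################################...........
.....######..
[... 834 characters left out ...]
............
.................###############################.....................................
....................#########################........................................
.........................#################...........................................
.............................###########.............................................
.................................####................................................
.....................................................................................
.....................................................................................
.....................................................................................
```

```bash
python3 -m creep '[{"x":0,"y":0,"z":-40,"ax":0,"ay":0,"az":0},{"x":0,"y":0,"z":-80,"ax":0,"ay":0,"az":0},{"x":0,"y":0,"z":-80,"ax":0,"ay":0,"az":0},{"x":-0.5,"y":-12,"z":-80,"ax":0,"ay":0,"az":0},{"x":-0.7,"y":-20,"z":-80,"ax":0,"ay":0,"az":0},{"x":-0.8,"y":-26,"z":-80,"ax":0,"ay":0,"az":0},{"x":-1,"y":-32,"z":-80,"ax":0,"ay":0,"az":0},{"x":-1.2,"y":-39,"z":-80,"ax":0,"ay":0,"az":0},{"x":-1.4,"y":-46,"z":-80,"ax":0,"ay":0,"az":0},{"x":-1.6,"y":-53,"z":-80,"ax":0,"ay":0,"az":0},{"x":-1.8,"y":-60,"z":-80,"ax":0,"ay":0,"az":0},{"x":-2,"y":-67,"z":-80,"ax":0,"ay":0,"az":0},{"x":-2.2,"y":-74,"z":-80,"ax":0,"ay":0,"az":0},{"x":-2.4,"y":-81,"z":-80,"ax":0,"ay":0,"az":0},{"x":-2.6,"y":-88,"z":-80,"ax":0,"ay":0,"az":0},{"x":-2.8,"y":-95,"z":-80,"ax":0,"ay":0,"az":0},{"x":-3,"y":-102,"z":-80,"ax":0,"ay":0,"az":0},{"x":-3.2,"y":-109,"z":-80,"ax":0,"ay":0,"az":0},{"x":-3.4,"y":-116,"z":-80,"ax":0,"ay":0,"az":0},{"x":-3.6,"y":-122,"z":-80,"ax":0,"ay":0,"az":0}]'
python3 -c "
from h import *
p,_=arm.read_camera('scene');a=p[140:290,150:350,::-1];cv2.imwrite('pics/s5.png',cv2.resize(a,None,fx=4,fy=4,interpolation=2))"
```

```text
time: 9.6
eef_pos: [0.5745, 0.0866, 0.1848]
eef_rot: [[0.03, 1.0, 0.0], [1.0, -0.03, -0.0], [-0.0, 0.0, -1.0]]
wrist_force: [-0.4, 0.0, 0.7]
opening: 0.03
gripper_force: 0.1
```

View pics/s5.png

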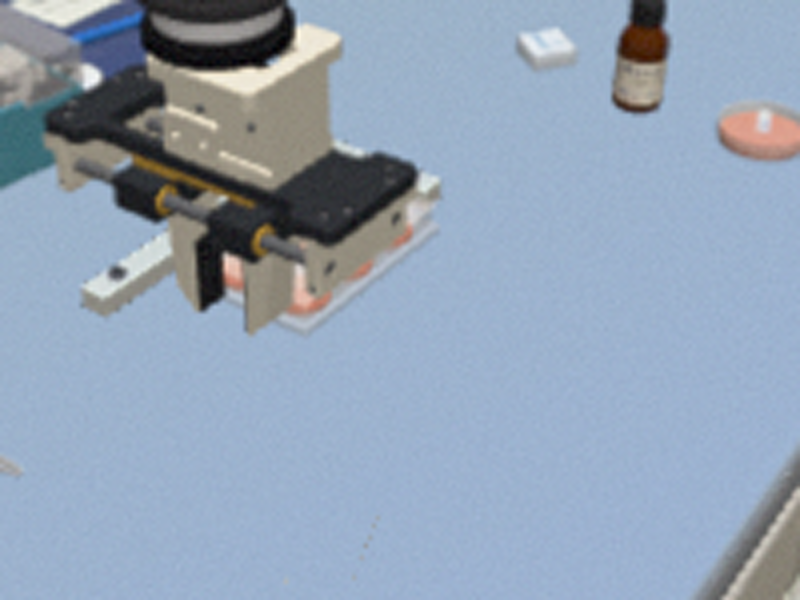

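The plate is following squarely with its far end just short of the short bar at (435,195). I'll make the last approach with force checks.

```bash
python3 -m creep '[{"x":-0.1,"y":-4,"z":0,"ax":0,"ay":0,"az":0},{"x":-0.2,"y":-8,"z":0,"ax":0,"ay":0,"az":0},{"x":-0.3,"y":-11,"z":0,"ax":0,"ay":0,"az":0},{"x":-0.3,"y":-12,"z":0,"ax":0,"ay":0,"az":0},{"x":-0.3,"y":-12,"z":0,"ax":0,"ay":0,"az":0}]'; python3 -m creep '[{"x":0,"y":-0.7,"z":0,"ax":0,"ay":0,"az":0},{"x":0,"y":-1.5,"z":0,"ax":0,"ay":0,"az":0}]';python3 -m creep '[{"x":0,"y":-0.7,"z":0,"ax":0,"ay":0,"az":0},{"x":0,"y":-1.5,"z":0,"ax":0,"ay":0,"az":0}]'
```

```text
time: 10.28
eef_pos: [0.5742, 0.075, 0.1848]
eef_rot: [[0.03, 1.0, 0.0], [1.0, -0.03, -0.0], [-0.0, 0.0, -1.0]]
wrist_force: [-0.0, 0.3, -0.1]
opening: 0.0302
gripper_force: 0.0
time: 10.52
eef_pos: [0.5742, 0.0736, 0.1847]
eef_rot: [[0.03, 1.0, 0.0], [1.0, -0.03, 0.0], [0.0, 0.0, -1.0]]
wrist_force: [0.3, 0.4, 0.9]
opening: 0.0304
gripper_force: 0.2
time: 10.78
eef_pos: [0.5742, 0.073, 0.1849]
eef_rot: [[0.031, 1.0, 0.001], [1.0, -0.031, 0.002], [0.002, 0.001, -1.0]]
wrist_force: [0.8, 8.7, -0.2]
opening: 0.0304
gripper_force: 4.6
```

Contact with the short bar registers at 8.7 N. I'll back off, lift, turn back and go behind the long side.

```bash
python3 -m creep '[{"x":0.5,"y":20,"z":0,"ax":0,"ay":0,"az":0},{"x":0.5,"y":20,"z":40,"ax":0,"ay":0,"az":0},{"x":0.5,"y":20,"z":80,"ax":0,"ay":0,"az":0},{"x":-20,"y":0,"z":80,"ax":0,"ay":0,"az":-0.18},{"x":-40,"y":-30,"z":80,"ax":0,"ay":0,"az":-0.36},{"x":-60,"y":-60,"z":80,"ax":0,"ay":0,"az":-0.54},{"x":-76,"y":-73,"z":80,"ax":0,"ay":0,"az":-0.72},{"x":-76,"y":-73,"z":80,"ax":0,"ay":0,"az":-0.9},{"x":-76,"y":-73,"z":80,"ax":0,"ay":0,"az":-1.08},{"x":-76,"y":-73,"z":80,"ax":0,"ay":0,"az":-1.26},{"x":-76,"y":-73,"z":80,"ax":0,"ay":0,"az":-1.44},{"x":-76,"y":-73,"z":80,"ax":0,"ay":0,"az":-1.571},{"x":-76,"y":-73,"z":80,"ax":0,"ay":0,"az":-1.571},{"x":-76,"y":-73,"z":40,"ax":0,"ay":0,"az":-1.571},{"x":-76,"y":-73,"z":20,"ax":0,"ay":0,"az":-1.571},{"x":-76,"y":-73,"z":20,"ax":0,"ay":0,"az":-1.571}]' 0.75
python3 - <<'E'
from h import *
p,_=arm.read_camera("top")
a=p[140:260,180:300,::-1];cv2.imwrite('pics/t6.png',cv2.resize(a,None,fx=5,fy=5,interpolation=2))
E
```

```text
time: 12.78
eef_pos: [0.4977, -0.0006, 0.2036]
eef_rot: [[1.0, -0.028, -0.003], [-0.028, -1.0, 0.0], [-0.003, -0.0, -1.0]]
wrist_force: [-0.6, -0.3, 0.1]
opening: 0.0688
gripper_force: 0.0
```

```bash
python3 -m creep '[{"x":0,"y":0,"z":-20,"ax":0,"ay":0,"az":0},{"x":0,"y":0,"z":-20,"ax":0,"ay":0,"az":0},{"x":8,"y":-0.2,"z":-20,"ax":0,"ay":0,"az":0},{"x":15,"y":-0.5,"z":-20,"ax":0,"ay":0,"az":0},{"x":20,"y":-0.8,"z":-20,"ax":0,"ay":0,"az":0},{"x":24,"y":-1,"z":-20,"ax":0,"ay":0,"az":0},{"x":28,"y":-1.3,"z":-20,"ax":0,"ay":0,"az":0},{"x":31,"y":-1.7,"z":-20,"ax":0,"ay":0,"az":0},{"x":33,"y":-2,"z":-20,"ax":0,"ay":0,"az":0},{"x":33,"y":-2,"z":-20,"ax":0,"ay":0,"az":0}]'; python3 -m creep '[{"x":0.8,"y":0,"z":0,"ax":0,"ay":0,"az":0},{"x":1.5,"y":-0.1,"z":0,"ax":0,"ay":0,"az":0}]';python3 -m creep '[{"x":0.8,"y":0,"z":0,"ax":0,"ay":0,"az":0},{"x":1.5,"y":-0.1,"z":0,"ax":0,"ay":0,"az":0}]'
```

```text
time: 14.08
eef_pos: [0.5313, -0.003, 0.1847]
eef_rot: [[1.0, -0.03, 0.0], [-0.03, -1.0, -0.0], [0.0, 0.0, -1.0]]
wrist_force: [-0.2, 0.4, -0.6]
opening: 0.0688
gripper_force: 0.0
time: 14.32
eef_pos: [0.5326, -0.003, 0.1848]
eef_rot: [[1.0, -0.03, -0.0], [-0.03, -1.0, -0.0], [-0.0, 0.0, -1.0]]
wrist_force: [0.3, 0.6, 0.1]
opening: 0.0689
gripper_force: 0.3
time: 14.58
eef_pos: [0.5342, -0.0031, 0.1847]
eef_rot: [[1.0, -0.03, -0.0], [-0.03, -1.0, 0.0], [-0.0, 0.0, -1.0]]
wrist_force: [-0.9, 0.4, 1.2]
opening: 0.0685
gripper_force: 0.3
```

```bash
for i in 1; do python3 -m creep '[{"x":0.8,"y":0,"z":0,"ax":0,"ay":0,"az":0},{"x":1.5,"y":-0.1,"z":0,"ax":0,"ay":0,"az":0}]'; done; python3 -m creep '[{"x":0.5,"y":0,"z":0,"ax":0,"ay":0,"az":0},{"x":1,"y":0,"z":0,"ax":0,"ay":0,"az":0}]'
```

```text
time: 14.82
eef_pos: [0.5353, -0.0032, 0.1847]
eef_rot: [[1.0, -0.03, -0.002], [-0.03, -1.0, 0.0], [-0.002, -0.0, -1.0]]
wrist_force: [-3.6, 1.5, 2.6]
opening: 0.0685
gripper_force: 1.9
time: 15.08
eef_pos: [0.5357, -0.0031, 0.1846]
eef_rot: [[1.0, -0.03, -0.003], [-0.03, -1.0, 0.0], [-0.004, -0.0, -1.0]]
wrist_force: [-8.0, 0.3, 4.7]
opening: 0.0688
gripper_force: 3.7
```

```bash
python3 -m creep '[{"x":0.5,"y":0,"z":0,"ax":0,"ay":0,"az":0},{"x":1,"y":0,"z":0,"ax":0,"ay":0,"az":0}]'; python3 -c "
from h import *
print(arm.sense()['wrist_torque'])"; python3 -m creep '[{"x":-10,"y":0,"z":0,"ax":0,"ay":0,"az":0},{"x":-25,"y":0,"z":0,"ax":0,"ay":0,"az":0},{"x":-25,"y":0,"z":40,"ax":0,"ay":0,"az":0},{"x":-25,"y":0,"z":80,"ax":0,"ay":0,"az":0},{"x":-10,"y":40,"z":80,"ax":0,"ay":0,"az":0.18},{"x":20,"y":80,"z":80,"ax":0,"ay":0,"az":0.36},{"x":45,"y":100,"z":80,"ax":0,"ay":0,"az":0.54},{"x":45,"y":100,"z":80,"ax":0,"ay":0,"az":0.72},{"x":45,"y":100,"z":80,"ax":0,"ay":0,"az":0.9},{"x":45,"y":100,"z":80,"ax":0,"ay":0,"az":1.08},{"x":45,"y":100,"z":80,"ax":0,"ay":0,"az":1.26},{"x":45,"y":100,"z":80,"ax":0,"ay":0,"az":1.44},{"x":45,"y":100,"z":80,"ax":0,"ay":0,"az":1.571},{"x":45,"y":100,"z":80,"ax":0,"ay":0,"az":1.571},{"x":45,"y":100,"z":40,"ax":0,"ay":0,"az":1.571},{"x":45,"y":100,"z":0,"ax":0,"ay":0,"az":1.571},{"x":45,"y":100,"z":0,"ax":0,"ay":0,"az":1.571}]' 0.33
```

```text
time: 15.32
eef_pos: [0.5361, -0.0031, 0.1845]
eef_rot: [[1.0, -0.03, -0.006], [-0.03, -1.0, 0.0], [-0.006, -0.0, -1.0]]
wrist_force: [-10.7, 0.3, 8.7]
opening: 0.069
gripper_force: 5.2
[-0.20798464  1.64291684 -0.26067382]
time: 17.45
eef_pos: [0.5815, 0.0967, 0.1821]
eef_rot: [[0.032, 0.999, -0.006], [0.999, -0.032, -0.0], [-0.0, -0.006, -1.0]]
wrist_force: [-0.9, 0.6, 0.4]
opening: 0.0301
gripper_force: 0.0
```

```bash
python3 -m creep '[{"x":-0.2,"y":-7,"z":1,"ax":0,"ay":0,"az":0},{"x":-0.4,"y":-14,"z":1,"ax":0,"ay":0,"az":0},{"x":-0.6,"y":-20,"z":1,"ax":0,"ay":0,"az":0},{"x":-0.7,"y":-22,"z":1,"ax":0,"ay":0,"az":0},{"x":-0.7,"y":-23,"z":1,"ax":0,"ay":0,"az":0}]'; python3 -m creep '[{"x":0,"y":-0.5,"z":0,"ax":0,"ay":0,"az":0},{"x":0,"y":-1,"z":0,"ax":0,"ay":0,"az":0}]'
```

```text
time: 18.08
eef_pos: [0.582, 0.0735, 0.186]
eef_rot: [[0.03, 1.0, 0.0], [1.0, -0.03, 0.0], [0.0, 0.0, -1.0]]
wrist_force: [0.0, 0.1, 0.1]
opening: 0.0305
gripper_force: 0.0
time: 18.32
eef_pos: [0.5819, 0.0731, 0.1857]
eef_rot: [[0.03, 1.0, 0.0], [1.0, -0.03, 0.0], [0.0, 0.0, -1.0]]
wrist_force: [0.9, 2.7, 1.2]
opening: 0.0301
gripper_force: 1.4
```

```bash
python3 -m creep '[{"x":0,"y":-1,"z":0,"ax":0,"ay":0,"az":0},{"x":0,"y":-1,"z":0,"ax":0,"ay":0,"az":0},{"x":0,"y":10,"z":0,"ax":0,"ay":0,"az":0},{"x":0,"y":25,"z":0,"ax":0,"ay":0,"az":0},{"x":0,"y":25,"z":40,"ax":0,"ay":0,"az":0},{"x":0,"y":25,"z":90,"ax":0,"ay":0,"az":0},{"x":-30,"y":60,"z":120,"ax":0,"ay":0,"az":0},{"x":-70,"y":100,"z":120,"ax":0,"ay":0,"az":0},{"x":-110,"y":140,"z":120,"ax":0,"ay":0,"az":0},{"x":-150,"y":180,"z":120,"ax":0,"ay":0,"az":0},{"x":-180,"y":220,"z":120,"ax":0,"ay":0,"az":0},{"x":-180,"y":250,"z":120,"ax":0,"ay":0,"az":0},{"x":-180,"y":250,"z":120,"ax":0,"ay":0,"az":0}]'
python3 - <<'E'
from h import *
p,_=arm.read_camera("top");t=p[:,:,::-1].copy();cv2.imwrite("pics/t7full.png",t)
s,_=arm.read_camera("scene");s=s[:,:,::-1].copy();cv2.imwrite("pics/s7full.png",s)
a=cv2.resize(t[145:225,195:295],(800,640)[:1]+(600,)[:1] if 0 else (700,560),interpolation=2);cv2.imwrite("pics/t7.png",a)
# bystanders: change of picture in their patches
for n,o,new,bx in(("top","pics/top0.png",t,{"vial":(333,198,354,218),"box":(338,172,358,192),"dish":(330,228,358,255),"forceps":(158,145,176,188)}),):
    old=cv2.imread(o)
    for k,(a,b,c,d) in bx.items(): print(k,np.abs(old[b:d,a:c].astype(int)-new[b:d,a:c]).mean().round(1), np.round(cv2.phaseCorrelate(cv2.cvtColor(old[b:d,a:c],6).astype(np.float32),cv2.cvtColor(new[b:d,a:c],6).astype(np.float32))[0],2))
hsv=cv2.cvtColor(t,cv2.COLOR_BGR2HSV)
E
```

```text
time: 19.95
eef_pos: [0.4011, 0.3249, 0.3059]
eef_rot: [[0.026, 1.0, 0.001], [1.0, -0.026, 0.0], [0.001, 0.001, -1.0]]
wrist_force: [0.6, 0.5, -0.7]
opening: 0.0302
gripper_force: 0.0
vial 3.9 [0.17 0.27]
box 4.0 [0.36 0.16]
dish 3.9 [-0.14  0.45]
forceps 3.6 [0.21 0.62]
```

View pics/t7.png

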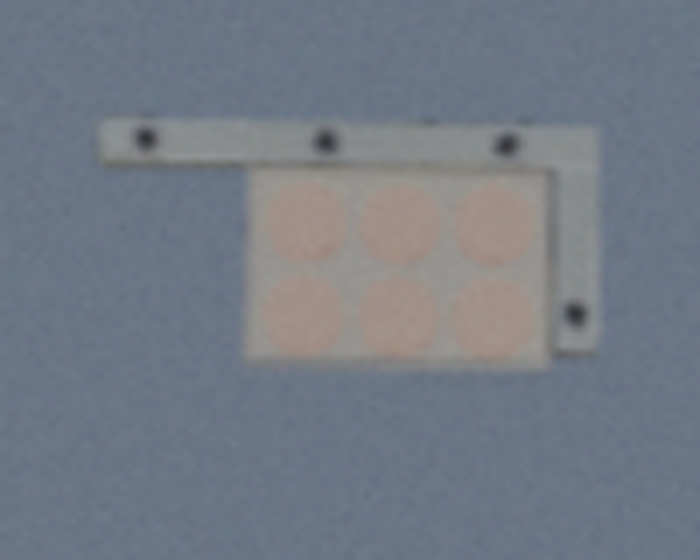

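The plate sits flush against the long bar along row 168 and against the short bar along column 550. The bystanders are unchanged and the arm is clear.

```bash
python3 -c "
from cell import arm
print(arm.hand_in())"
```

```text
the job is handed in; nothing more can be done
None
```

I pushed the six-well plate flush into the corner of the stop, with contact felt against both bars. The four bystanders look unmoved in the top camera, and I handed the job in at about 20 s; no verdict was returned.

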